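# Load the lamp's battery

## Task

Put the fat battery cell into the open battery bay of the lamp lying on the desk: press its flat end against the spring plate, bring it down past the retaining lip, and let the spring hold it lying level in the bay with its button end home against the end wall, under the lip. Leave the slimmer cell where it lies.

Things in the scene. Friction and masses are not known exactly. Their poses are not given: they have to be found in the camera images.
- cell_center (a point): The fat battery cell: plain grey cylinder with steel ends, lying loose on the desk, 34 mm in diameter, 61.5 mm long, 0.10 to 0.20 kg. The point is on its axis, half-way along, 17 mm above the desk. x runs along the cell: the -x end has the button (10 mm wide, 2.5 mm of the length) and at the start points towards the robot within 30 degrees; the +x end is flat. It may be rolled about x.
- cell_button (a point): The tip of the fat cell's button, on its axis, 30.75 mm from cell_center towards its -x end. When loaded it touches the end wall under the lip.
- slim_cell_center (a point): A slimmer cell, 21 mm in diameter and 50 mm long, lying loose on the desk on the other side of the lamp: the wrong size, it stays there. The point is at its middle, x runs along it.
- seat (a point): Where the fat cell's middle is when loaded: 36 mm above the desk in the open bay of the grey lamp, which is fixed. x: along the bay from end wall to spring plate (away from the robot within 20 degrees); z up. From here, in mm: end wall face x -30.75; its lip reaches to x -22.75, 22 to 26 up; lamp head from x 53, to 52 up; base plate 28 down, 84 wide; V rail 25 wide centres the cell.
- spring_plate (a joint): Travel of the upright spring plate in the seat's +x, in m: 0 free, 0.024 stop. It is 30 mm wide, from 11 below to 46 mm above the seat; its face is at x 26.75 mm when free. Pushes back 1.4 N + 0.35 N/mm. Pushed in over 12 mm, the cell can pass the lip; loaded it reads 0.004. A level cell clears the lip with its middle over 43 mm above the seat; at 46 mm it meets the plate's top 17 mm.

How it is judged:
By the outcome, as a careful person would: the job done as asked, in the order asked, and still so for the second after the job is handed in, with the robot touching nothing.
It also fails if it takes over 35 s, if anything falls off the work surface, if the arm or the gripper's body presses on something with over 40 N, if the wrist force passes 120 N, or if a joint passes its speed limit or range.

## Robot

A 6-joint arm with a two-finger parallel gripper is mounted at the origin on a cart in front of the work surface, level with it; the furniture and walls round the work are solid. World frame = base frame: x ahead of the robot, y to its left, z up, the work surface at z = 0. Lengths are in mm, angles in rad, forces in N, time in s.
With the tool pointing down it reaches from about 325 to 900 mm from the base axis. Payload 3.5 kg.
Tool frame: the origin (TCP) lies between the finger pads; the fingertips stand 14 mm ahead of it and the grasp point (between the pads) lies 5 mm behind it; z points along the fingers, y is the direction in which the jaws open and shut (so a half turn about z gives the same grasp; the last joint's range is limited). The gripper opens to 85 mm and grips with 20 to 120 N. Pads are 22 mm wide; open, the fingers measure 114 mm over their backs; the gripper's body (76 mm by 85 mm) begins 54 mm behind the grasp point. The pads swing forward as they close: fully open they stand 13 mm farther back than shut.
Start: joints at [1.184, 0.276, -0.026, 1.268, 0, 1.467], TCP at [175.01, 599.994, 245.313] pointing down, gripper open.
Joint ranges: [-3.12, 3.12], [-0.85, 1.88], [-1.08, 1.24], [-1.95, 2.15], [-1.57, 1.53], [-3.14, 3.14]. Speed limits (rad/s): [2.57, 2.57, 3.14, 3.14, 3.14, 3.14].

## Interface

Orientations are given as a unit quaternion [w, x, y, z].
In Python, from plant import ctrl gives the robot as it stands. The module is installed in compiled form; this text tells all that it offers.
- The arm moves only by the tool send_rows, never from a script. Its argument "increments" is a list of rows, each a list of 6 numbers: the shift along the tool's x, y, z normalised to -1 to 1, where 1 is 400 mm, then the turn, a rotation vector about the tool's x, y, z normalised to -1 to 1, where 1 is pi/4 rad. A call has 1 to 8 rows; each row is the pose to reach, as a shift and turn from the pose commanded when the call began, along the tool's axes at that moment; what a row does not reach only later rows make up. A row lasts 1/8 s, in which the tool goes at most 62.5 mm and 10.7 degrees, less where a joint would pass 70% of its speed; a pose out of reach is approached as far as the arm can. A call with a number of a shift or a turn outside -1 to 1 is refused whole. A call with a gripper value outside its range is refused whole. "gripper" is the opening, from -1 (shut) to 1 (fully open), set as the call begins (left out, the last holds). The fingers move at their own pace and stop on an object; "squeeze" is the grip in N (left out, the last holds). Time passes only in rows, so rows that repeat a pose let the fingers close. It gives the time, the measured TCP pose, the force and the opening at its end, in the units of the state.
- ctrl.get_state(): the state, without advancing time (a new reading comes with each control period).
- ctrl.get_image(name): name is "side" or "top"; returns a dict with "pixels" (384x512x3 uint8, blue, green, red), "mtx" (3x3 intrinsics, pixels), "D" ([k1, k2, p1, p2, k3] as OpenCV has them; the pictures are not rectified), "view" (4x4, takes a point from world to camera coordinates). Camera axes: x right, y down, z forward; pixel columns grow to the right and rows downward; lengths in mm; the calibration is good to about 2 mm. A picture is of the moment at which its call begins. There is no depth.
- ctrl.finish_job(): hands the job in, once; it reports no verdict.
The state is a dict: "time": time; "joint_positions": joint angles; "qvel": joint speeds; "tau": joint torques, N m; "tool_pos": TCP position; "eef_rot": TCP orientation; "contact_force": force on the tool from outside, world axes, zero at the start; "ft_torque": the same for the moment, N m; "opening": finger opening in mm.
Only numpy, scipy, OpenCV 4.12 (cv2) and the standard library are available. Lean on these libraries where they do the work, as an engineer would, in place of code of your own. Each camera call takes 0.05 s, during which the arm holds its last target. There are 200 camera calls.

## Working session

There is one attempt and no reset: what is moved stays moved. The work goes in short steps, Python scripts to look and compute and a tool call to move; the robot and the scene stay as the last step left them, time stands still between calls to the robot, and variables do not carry over. Pictures are saved under pics/ and viewed, about 8 in all and at most 12, crops included, and the job is handed in when it is done.

Besides the shell and the picture viewer there is one more tool, called after "Emit:" by a JSON object that holds its "method" and its "body", one argument or row to a line. send_rows: Moves the arm, as the interface text tells. Scaled input: -1 to 1 covers 400 mm each way for a shift and pi/4 rad each way for a turn. Its arguments: {"type":"object","properties":{"increments":{"type":"array","items":{"type":"array","items":{"type":"number","minimum":-1,"maximum":1}}},"gripper":{"type":"number"},"squeeze":{"type":"number"}},"required":["increments"]}

```bash
mkdir -p pics
cat > h.py <<'E'
from plant import ctrl
import numpy as np, cv2
from scipy.spatial.transform import Rotation as R
def shot(n,f=None):
    im=ctrl.get_image(n)
    im={k:np.array(v) for k,v in im.items()}
    if f: cv2.imwrite('pics/'+f,im['pixels'])
    return im
def ray(im,uv):
    p=cv2.undistortPoints(np.array(uv,float).reshape(-1,1,2),im['mtx'],im['D']).reshape(-1,2)
    V=im['view'];d=np.c_[p,np.ones(len(p))]@V[:3,:3]
    return -V[:3,:3].T@V[:3,3],d
def onz(im,uv,z):
    c,d=ray(im,uv);z=np.asarray(z,float)
    return c+d*((z-c[2])/d[:,2])[:,None]
def proj(im,P):
    V=im['view'];r=cv2.Rodrigues(V[:3,:3])[0]
    return cv2.projectPoints(np.array(P,float).reshape(-1,1,3),r,V[:3,3],im['mtx'],im['D'])[0].reshape(-1,2)
def st():
    s=ctrl.get_state();q=s['eef_rot']
    return s,np.array(s['tool_pos']),R.from_quat([q[1],q[2],q[3],q[0]])
E
python3 - <<'E'
from h import *
a=shot('top','top0.png');b=shot('side','side0.png')
np.set_printoptions(precision=3,suppress=True)
for i in(a,b): print(-i['view'][:3,:3].T@i['view'][:3,3], i['mtx'][0,0], i['view'][:3,:3])
s,p,r=st();print(s)
E
```

```text
[445.037   5.016 899.987] 401.9729961755196 [[-0.023 -1.     0.02 ]
 [-0.998  0.021 -0.064]
 [ 0.063 -0.021 -0.998]]
[310.899 657.359 585.399] 378.7000676828634 [[-0.945 -0.328  0.003]
 [-0.2    0.567 -0.799]
 [ 0.26  -0.755 -0.602]]
{'time': 0.1, 'joint_positions': array([ 1.184,  0.277, -0.028,  1.268, -0.   ,  1.467]), 'qvel': array([-0.   , -0.001,  0.004,  0.   , -0.001, -0.001]), 'tau': array([ -0.001, -44.671,  29.613,   0.008,  -0.   ,  -0.   ]), 'tool_pos': array([174.74 , 599.378, 244.244]), 'eef_rot': array([-0.   ,  0.141,  0.99 , -0.001]), 'contact_force': array([-0.097, -0.394, -0.103]), 'ft_torque': array([0.064, 0.024, 0.008]), 'opening': 85.5030314391782}
```

View pics/top0.png

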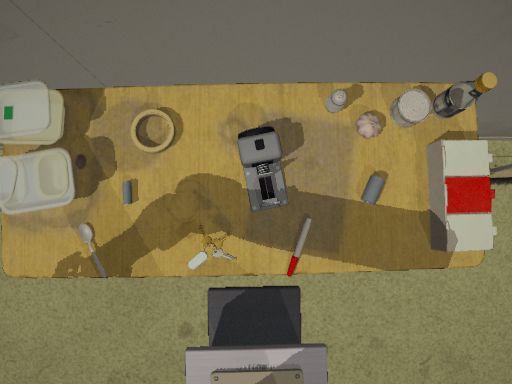

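View pics/side0.png

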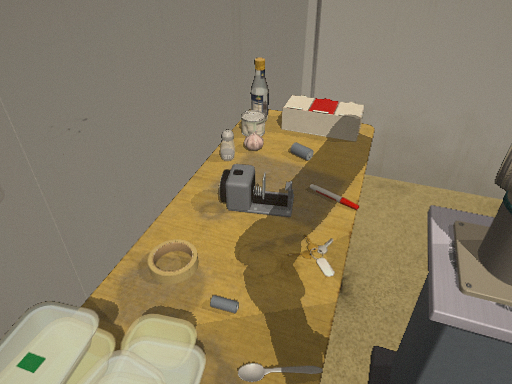

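Top view: the fat cell is near (374,189), the slim one near (127,191), and the lamp bay runs about (268,190) with its head at (260,145). The side view shows the same things: fat cell (301,152), lamp (262,195).

Run:
```python
from h import *
np.set_printoptions(precision=1,suppress=True)
a=shot('top');b=shot('side')
A=a['pixels'];B=b['pixels']
t1=cv2.resize(A[120:216,230:300],None,fx=6,fy=6,interpolation=cv2.INTER_CUBIC)
t2=cv2.resize(A[165:213,355:395],None,fx=6,fy=6,interpolation=cv2.INTER_CUBIC)
t3=cv2.resize(B[135:165,280:320],None,fx=6,fy=6,interpolation=cv2.INTER_CUBIC)
c=np.zeros((576,420+240,3),np.uint8);c[:,:420]=t1;c[:288,420:]=t2;c[300:480,420:]=t3
cv2.imwrite('pics/crop1.png',c)
cv2.imwrite('pics/crop2.png',cv2.resize(B[155:225,210:305],None,fx=8,fy=8,interpolation=cv2.INTER_CUBIC))
# cell mask: low saturation, in window
for im,(x0,x1,y0,y1) in((a,(355,395,165,213)),(b,(280,320,138,165))):
    w=im['pixels'][y0:y1,x0:x1];h=cv2.cvtColor(w,cv2.COLOR_BGR2HSV)
    m=((h[...,1]<75)).astype(np.uint8)
    n,l,s,ce=cv2.connectedComponentsWithStats(m);k=1+s[1:,4].argmax()
    mm=(l==k).astype(np.uint8)
    ct=max(cv2.findContours(mm,0,2)[0],key=cv2.contourArea)
    r=cv2.minAreaRect(ct);box=cv2.boxPoints(r)+[x0,y0]
    print(s[k],r,box.tolist())
    for z in (0,17,34): print(z,onz(im,box,z)[:,:2].tolist(), onz(im,[np.array(r[0])+[x0,y0]],z))
```

```text
[  6  10  24  30 425] ((17.517242431640625, 24.29310417175293), (15.100240707397461, 28.75611114501953), 23.198591232299805) [[359.9137930870056, 199.53448486328125], [371.2413806915283, 173.10344696044922], [385.1206912994385, 179.0517234802246], [373.79310417175293, 205.48276138305664]]
0 [[476.87632929899945, -243.72103356854527], [536.6005882719196, -272.4848723059038], [522.3565628090217, -304.42159865419626], [462.61247019214187, -275.3861917592973]] [[ 499.5 -273.9    0. ]]
17 [[476.2749169551549, -239.0226095145707], [534.87103495184, -267.2431235515233], [520.8960671393438, -298.57659202336976], [462.2804901395374, -270.0896395227672]] [[ 498.5 -268.6   17. ]]
34 [[475.67350461131036, -234.3241854605961], [533.1414816317605, -262.0013747971428], [519.4355714696658, -292.73158539254325], [461.9485100869329, -264.793087286237]] [[ 497.5 -263.4   34. ]]
[ 11   4  22  18 248] ((21.55137062072754, 12.886985778808594), (22.428119659423828, 11.586482048034668), 24.443954467773438) [[288.94520568847656, 151.52054595947266], [293.7397270202637, 140.97260236740112], [314.1575355529785, 150.25342559814453], [309.3630142211914, 160.8013687133789]]
0 [[539.2900289671154, -279.8352154094531], [541.9934045261863, -344.7503248814927], [470.63306907157033, -311.59546875512456], [470.9313834817143, -250.36925125755306]] [[ 505.  -295.7    0. ]]
17 [[532.6575414714825, -252.61905838399161], [535.2824109060257, -315.64903071670926], [465.9943821876082, -283.45699281773113], [466.2840335364351, -224.00878690241814]] [[ 499.4 -268.    17. ]]
34 [[526.0250539758497, -225.40290135853013], [528.5714172858651, -286.5477365519258], [461.35569530364603, -255.3185168803376], [461.63668359115593, -197.64832254728333]] [[ 493.8 -240.3   34. ]]
```

View pics/crop1.png

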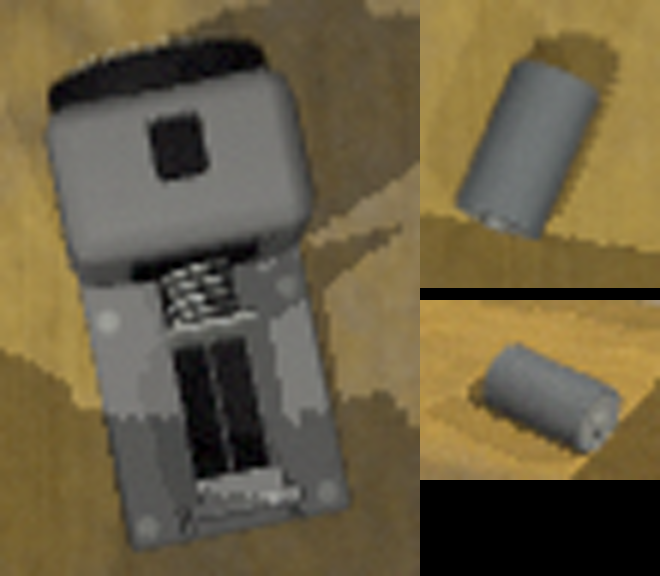

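View pics/crop2.png

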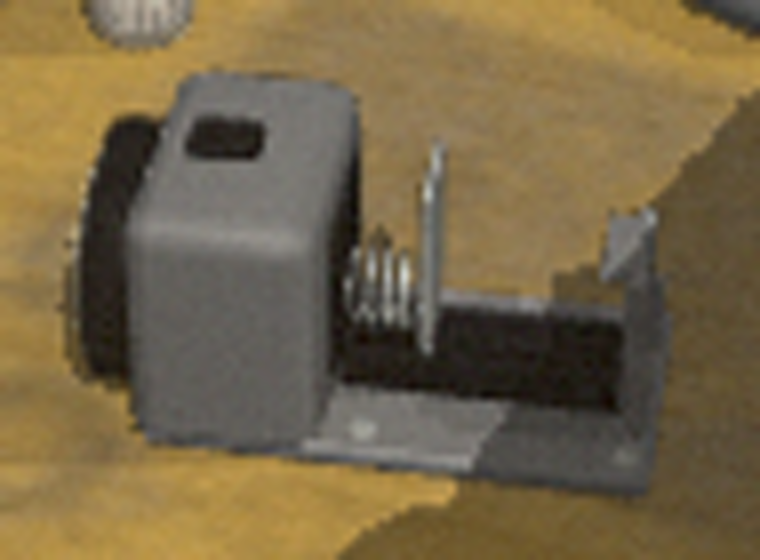

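The close-ups show the fat cell's button end facing the robot. In the lamp crop the base plate corners are at (135,550) and (350,508), the spring-plate top at (165..258, 335..315) and the lip at about (197..285, 470..500). In the side crop the plate top is at (437,140) and the lip at (605..655, 215..280).

Run:
```python
from h import *
np.set_printoptions(precision=1,suppress=True)
a=shot('top');b=shot('side')
T=lambda c:(np.array(c,float)+.5)/6-.5+[230,120]
S=lambda c:(np.array(c,float)+.5)/8-.5+[210,155]
base=onz(a,T([(80,285),(135,550),(303,255),(350,508)]),8);print(base)
for i,j in((0,1),(2,3)):
    d=base[i]-base[j];print('yaw',np.degrees(np.arctan2(d[1],d[0])))
d=base[1]-base[3];print('width',np.linalg.norm(d),'yaw',np.degrees(np.arctan2(-d[0],d[1])))
print('plate top',onz(a,T([(165,335),(258,315)]),82))
print('lip', onz(a,T([(197,480),(282,468),(190,500),(300,500)]),62))
# rails black slot far / near ends, z~? 
print('rail',onz(a,T([(210,340),(232,470)]),20))
# side
print('side base corner near',onz(b,S([(645,490),(150,440)]),[8,8]))
print('side plate top',onz(b,S([(437,143)]),82),'lip',onz(b,S([(605,218),(655,212)]),62))
```

```text
[[554.9  19.5   8. ]
 [456.    1.2   8. ]
 [564.5 -63.8   8. ]
 [469.8 -78.8   8. ]]
yaw 10.494865716590041
yaw 8.977169943026396
width 81.16453728272595 yaw 9.743703714729993
plate top [[528.1 -10.3  82. ]
 [534.3 -42.2  82. ]]
lip [[479.2 -20.6  62. ]
 [482.7 -50.3  62. ]
 [472.3 -18.   62. ]
 [471.5 -56.3  62. ]]
rail [[532.2 -27.9  20. ]
 [484.3 -34.8  20. ]]
side base corner near [[457.3   6.7   8. ]
 [601.1  33.5   8. ]]
side plate top [[536.9 -38.8  82. ]] lip [[486.9 -46.   62. ]
 [473.9 -53.8  62. ]]
```

```bash
cat >> h.py <<'E'
def tgt_rot(yaw): # tool x heading in deg, tool z down
    return R.from_euler('z',yaw,degrees=True)*R.from_matrix(np.diag([1.,-1,-1]))
def inc(p,yaw,p0=None,r0=None):
    if p0 is None: _,p0,r0=st()
    return np.round(np.r_[r0.inv().apply(np.array(p)-p0)/400,(r0.inv()*tgt_rot(yaw)).as_rotvec()/(np.pi/4)],4).tolist()
E
python3 - <<'E'
from h import *
print(inc((310,250,230),154.3));print(inc((499,-268.3,120),154.3))
E
```

```text
[-0.5691, -0.7449, 0.0378, -0.0009, -0.0, 0.2098]
[-1.3855, -1.8563, 0.3135, -0.0009, -0.0, 0.2098]
```

Emit:
{"method": "send_rows", "body": {
  "increments": [
    [-0.285, -0.372, 0.02, 0, 0, 0.2],
    [-0.57, -0.745, 0.04, 0, 0, 0.21],
    [-0.57, -0.745, 0.04, 0, 0, 0.21],
    [-0.57, -0.745, 0.04, 0, 0, 0.21],
    [-0.57, -0.745, 0.04, 0, 0, 0.21],
    [-0.57, -0.745, 0.04, 0, 0, 0.21],
    [-0.57, -0.745, 0.04, 0, 0, 0.21],
    [-0.57, -0.745, 0.04, 0, 0, 0.21]
  ],
  "gripper": 1
}}

```text
time: 1.3
tool_pos: [310.6, 250.0, 229.5]
eef_rot: [0.0, 0.223, 0.975, 0.0]
contact_force: [0.2, -0.3, -0.1]
opening: 85.4
```

Run:
```python
from h import *
print(st()[1]);print(inc((420,-70,230),154.3))
```

```text
[310.64576261 250.04650171 229.52031529]
[-0.5942, -0.6016, -0.0018, 0.0011, -0.0001, -0.0018]
```

Emit:
{"method": "send_rows", "body": {
  "increments": [
    [-0.594, -0.602, 0, 0, 0, 0],
    [-0.594, -0.602, 0, 0, 0, 0],
    [-0.594, -0.602, 0, 0, 0, 0],
    [-0.594, -0.602, 0, 0, 0, 0],
    [-0.594, -0.602, 0, 0, 0, 0],
    [-0.594, -0.602, 0, 0, 0, 0],
    [-0.594, -0.602, 0, 0, 0, 0]
  ]
}}

```text
time: 2.17
tool_pos: [421.5, -70.0, 229.4]
eef_rot: [0.0, 0.223, 0.975, 0.0]
contact_force: [-0.4, -0.1, 0.6]
opening: 85.7
```

Run:
```python
from h import *
print(st()[1]);print(inc((499,-268.3,100),154.3))
```

```text
[421.4997322  -70.02427118 229.39947115]
[-0.3896, -0.3627, 0.3234, 0.0006, 0.0003, -0.0003]
```

Emit:
{"method": "send_rows", "body": {
  "increments": [
    [-0.39, -0.363, 0.323, 0, 0, 0],
    [-0.39, -0.363, 0.323, 0, 0, 0],
    [-0.39, -0.363, 0.323, 0, 0, 0],
    [-0.39, -0.363, 0.323, 0, 0, 0],
    [-0.39, -0.363, 0.323, 0, 0, 0],
    [-0.39, -0.363, 0.323, 0, 0, 0]
  ]
}}

```text
time: 2.92
tool_pos: [497.9, -266.0, 99.8]
eef_rot: [-0.001, 0.221, 0.975, 0.001]
contact_force: [0.8, 0.5, 0.5]
opening: 85.2
```

Run:
```python
from h import *
print(st()[1]);print(inc((499,-268.3,18),154.3))
a=shot('top');b=shot('side')
P=[(499,-268.3,17)]
print(proj(a,P),proj(b,P))
t=cv2.resize(a['pixels'][155:225,335:415],None,fx=5,fy=5,interpolation=2)
u=cv2.resize(b['pixels'][105:175,265:345],None,fx=5,fy=5,interpolation=2)
cv2.imwrite('pics/g1.png',np.hstack([t,u]))
```

```text
[ 497.89194583 -266.04879291   99.80866159]
[-0.0053, -0.0041, 0.2045, 0.0013, -0.0025, 0.0032]
[[372.36685967 189.06853487]] [[301.71267564 150.86185793]]
```

View pics/g1.png

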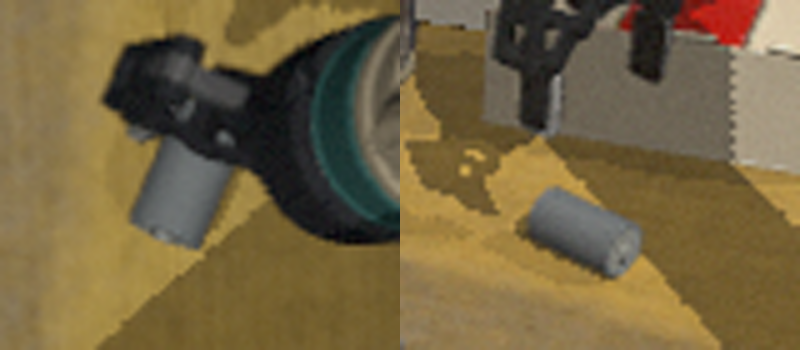

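The gripper is above the cell with its jaws either side of it. The cell hasn't moved: about (180,195) in the top crop and (585,232) in the side crop. I'll descend now.

Emit:
{"method": "send_rows", "body": {
  "increments": [
    [-0.004, -0.004, 0.1, 0, 0, 0],
    [-0.004, -0.004, 0.18, 0, 0, 0],
    [-0.004, -0.004, 0.204, 0, 0, 0],
    [-0.004, -0.004, 0.204, 0, 0, 0]
  ]
}}

```text
time: 3.52
tool_pos: [498.5, -269.8, 19.2]
eef_rot: [0.0, 0.222, 0.975, 0.0]
contact_force: [-0.5, -0.4, 0.0]
opening: 85.5
```

Emit:
{"method": "send_rows", "body": {
  "increments": [
    [0, 0, 0, 0, 0, 0],
    [0, 0, 0, 0, 0, 0],
    [0, 0, 0, 0, 0, 0],
    [0, 0, 0, 0, 0, 0],
    [0, 0, 0, 0, 0, 0],
    [0, 0, 0, 0, 0, 0],
    [0, 0, 0, 0, 0, 0],
    [0, 0, 0, 0, 0, 0]
  ],
  "gripper": -1,
  "squeeze": 60
}}

```text
time: 4.53
tool_pos: [499.2, -271.0, 19.7]
eef_rot: [0.001, 0.222, 0.975, -0.0]
contact_force: [-0.8, 1.5, 5.0]
opening: 32.1
```

Run:
```python
from h import *
s,p,r=st();print(p,s['opening'],s['contact_force'],s['ft_torque']);print(inc((499,-268.3,130),154.3))
```

```text
[ 499.23795373 -271.0329087    19.65698448] 32.08220784607083 [-0.83859832  1.46936737  5.00486052] [0.13559846 0.060444   0.01208891]
[0.003, 0.0059, -0.2759, 0.0002, 0.0024, -0.0002]
```

Emit:
{"method": "send_rows", "body": {
  "increments": [
    [0, 0, -0.03, 0, 0, 0],
    [0, 0, -0.1, 0, 0, 0],
    [0, 0, -0.2, 0, 0, 0],
    [0, 0, -0.28, 0, 0, 0],
    [0, 0, -0.28, 0, 0, 0],
    [0, 0, -0.28, 0, 0, 0]
  ]
}}

```text
time: 5.28
tool_pos: [497.5, -270.1, 129.6]
eef_rot: [-0.001, 0.223, 0.975, 0.0]
contact_force: [-1.3, 0.2, -2.1]
opening: 32.4
```

Run:
```python
from h import *
np.set_printoptions(precision=2,suppress=True)
s,p,r=st();print(p,s['opening'],s['contact_force'],s['ft_torque'],r.as_matrix())
a=shot('top');b=shot('side')
print(proj(b,[p]),proj(a,[p]))
q=proj(b,[p])[0].astype(int);x,y=q
u=cv2.resize(b['pixels'][max(y-35,0):y+35,x-40:x+40],None,fx=7,fy=7,interpolation=2)
cv2.imwrite('pics/g2.png',u)
```

```text
[ 497.51 -270.09  129.56] 32.42835602302263 [-1.3   0.18 -2.07] [-0.02 -0.02  0.  ] [[-0.9   0.43 -0.  ]
 [ 0.43  0.9   0.  ]
 [ 0.    0.   -1.  ]]
[[305.46 114.73]] [[390.49 185.93]]
```

View pics/g2.png

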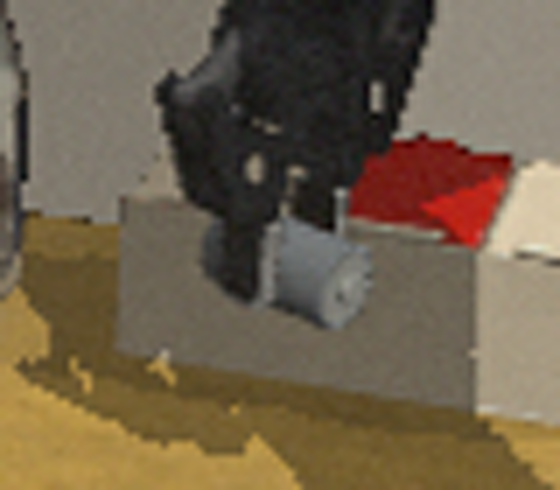

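The cell is held and looks level. The button face is at about (345,288) in the crop. I'll measure how the cell sits in the grip from the button, and again over the bay.

Run:
```python
from h import *
np.set_printoptions(precision=2,suppress=True)
s,p,r=st();b=shot('side')
uv=np.array([345.5,288.5])/7-.5+[265,79]
x=-r.as_matrix()[:,0] # cell +x
zc=p[2]-2.7
B=onz(b,[uv],zc)[0];print(B,'expected',p-30.75*x-[0,0,2.7],'along',(B-p)@x,'lat',(B-p)@r.as_matrix()[:,1])
# seat plan
S=np.array([504,-31.2,36]);e=np.array([np.cos(np.radians(10)),np.sin(np.radians(10)),0])
print(inc(S-12*e+[0,0,90],190.0))
```

```text
[ 471.01 -255.96  125.91] expected [ 469.27 -256.32  126.02] along -29.329170519196797 lat 1.0768038665447424
[0.2673, 0.5273, 0.0077, 0.0022, -0.0044, -0.7936]
```

Emit:
{"method": "send_rows", "body": {
  "increments": [
    [0.03, 0.06, 0.008, 0, 0, -0.1],
    [0.09, 0.17, 0.008, 0, 0, -0.25],
    [0.16, 0.31, 0.008, 0, 0, -0.45],
    [0.22, 0.43, 0.008, 0, 0, -0.65],
    [0.267, 0.527, 0.008, 0.002, -0.004, -0.794],
    [0.267, 0.527, 0.008, 0.002, -0.004, -0.794],
    [0.267, 0.527, 0.008, 0.002, -0.004, -0.794],
    [0.267, 0.527, 0.008, 0.002, -0.004, -0.794]
  ]
}}

```text
time: 6.42
tool_pos: [493.6, -35.3, 127.0]
eef_rot: [0.001, -0.086, 0.996, -0.001]
contact_force: [0.1, -0.4, -1.8]
opening: 32.0
```

Run:
```python
from h import *
np.set_printoptions(precision=2,suppress=True)
s,p,r=st();print(p,s['opening'],s['contact_force'],r.as_matrix())
S=np.array([504,-31.2,36]);e=np.array([np.cos(np.radians(10)),np.sin(np.radians(10)),0])
print(inc(S-12*e+[0,0,90],190.0))
a=shot('top');b=shot('side')
t=cv2.resize(a['pixels'][125:220,235:305],None,fx=6,fy=6,interpolation=2)
u=cv2.resize(b['pixels'][125:220,205:305],None,fx=6,fy=6,interpolation=2)
cv2.imwrite('pics/g3.png',cv2.resize(np.hstack([u]),None,fx=1,fy=1))
```

```text
[493.61 -35.34 126.98] 31.976161435282535 [ 0.15 -0.36 -1.84] [[-0.99 -0.17  0.  ]
 [-0.17  0.99 -0.  ]
 [-0.   -0.   -1.  ]]
[0.0026, 0.0057, 0.0024, -0.0033, 0.0025, -0.002]
```

View pics/g3.png

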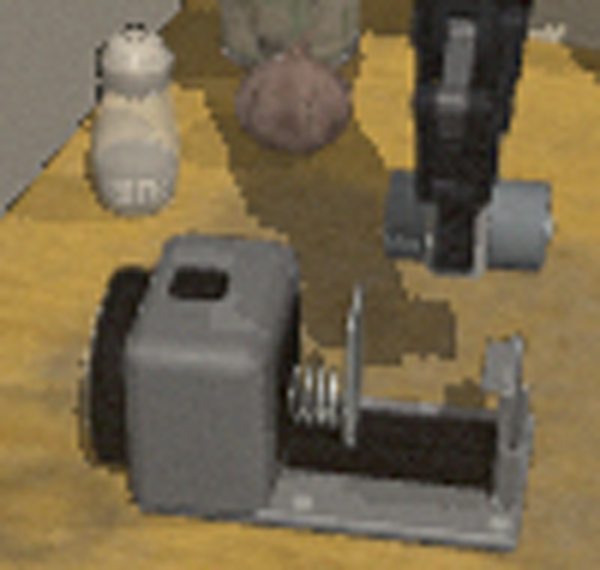

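The side view shows the cell level, spanning x 385 to 552 in the crop, above the bay. The spring plate's top is at (357,290) and the lip at (485..522, 340..390). I'll check these against the predicted points.

Run:
```python
from h import *
np.set_printoptions(precision=0,suppress=True)
s,p,r=st();b=shot('side');x=-r.as_matrix()[:,0]
C=lambda P:((proj(b,P)-[205,125]+.5)*6-.5)
yv=r.as_matrix()[:,1]
c=p-[0,0,2.7]
print('cell ends',C([c+30.75*x,c-30.75*x]),'finger edges',C([p+11*x+25*yv,p-11*x+25*yv]))
e=np.array([np.cos(np.radians(10)),np.sin(np.radians(10)),0]);n=np.array([-e[1],e[0],0]);S=np.array([504,-31.2,36])
w=lambda X,Y,Z:S+X*e+Y*n+[0,0,Z]
print('plate top +-y',C([w(26.75,15,46),w(26.75,-15,46)]),'bottom +y',C([w(26.75,15,-11)]))
print('lip tip +-',C([w(-22.75,15,26),w(-22.75,-15,26),w(-22.75,15,22)]),'base near corner?',C([w(-36,42,-28),w(-36,42,-36)]),'head bottom',C([w(53,30,-28)]))
```

```text
cell ends [[384. 213.]
 [548. 228.]] finger edges [[429. 248.]
 [489. 254.]]
plate top +-y [[358. 330.]
 [369. 286.]] bottom +y [[356. 447.]]
lip tip +- [[485. 384.]
 [493. 339.]
 [485. 393.]] base near corner? [[506. 541.]
 [505. 556.]] head bottom [[285. 497.]]
```

The predictions match the picture to within 1–2 mm. Next is down to 47 mm above the seat at x = −10, then a push of +23 mm along the bay.

```bash
cat >> h.py <<'E'
e=np.array([np.cos(np.radians(10)),np.sin(np.radians(10)),0]);S=np.array([505,-31.1,36])
def bay(c,h): return inc(S+c*e+[0,0,h+2.7],190.)
def rep():
    s,p,r=st();d=p-S;n=np.array([-e[1],e[0],0]);f=np.array(s['contact_force'])
    print('c %.1f lat %.1f h %.1f'%(d@e,d@n,d[2]-2.7),'F along %.1f lat %.1f z %.1f'%(f@e,f@n,f[2]),'open',s['opening'],'T',np.round(s['ft_torque'],2))
E
python3 - <<'E'
from h import *
rep();print(bay(-10,47))
E
```

```text
c -11.9 lat -2.2 h 88.5 F along -0.4 lat -0.1 z -1.4 open 32.170322852565285 T [ 0.02  0.   -0.05]
[-0.0044, 0.0057, 0.1038, -0.0032, 0.003, -0.0019]
```

Emit:
{"method": "send_rows", "body": {
  "increments": [
    [-0.004, 0.006, 0.03, -0.003, 0.003, 0],
    [-0.004, 0.006, 0.07, -0.003, 0.003, 0],
    [-0.004, 0.006, 0.104, -0.003, 0.003, 0],
    [-0.004, 0.006, 0.104, -0.003, 0.003, 0],
    [-0.004, 0.006, 0.104, -0.003, 0.003, 0]
  ]
}}

```text
time: 7.2
tool_pos: [494.9, -31.7, 85.6]
eef_rot: [-0.0, -0.087, 0.996, 0.0]
contact_force: [0.1, -0.2, -1.3]
opening: 31.9
```

Run:
```python
from h import *
rep();print(bay(-10,47));print(bay(0,46.5));print(bay(13,46.5))
```

```text
c -10.1 lat 1.1 h 46.9 F along 0.1 lat -0.2 z -1.3 open 31.896622416777305 T [-0.02  0.01 -0.04]
[-0.0002, -0.0028, -0.0003, 0.0, -0.0001, 0.0005]
[-0.0252, -0.0028, 0.0009, 0.0, -0.0001, 0.0005]
[-0.0577, -0.0029, 0.0009, 0.0, -0.0001, 0.0005]
```

Emit:
{"method": "send_rows", "body": {
  "increments": [
    [-0.01, -0.003, 0, 0, 0, 0],
    [-0.02, -0.003, 0, 0, 0, 0],
    [-0.025, -0.003, 0, 0, 0, 0],
    [-0.025, -0.003, 0, 0, 0, 0]
  ]
}}

```text
time: 7.7
tool_pos: [504.7, -31.3, 85.7]
eef_rot: [-0.0, -0.087, 0.996, -0.0]
contact_force: [-0.6, -1.2, -0.2]
opening: 32.3
```

Run:
```python
from h import *
rep();print(bay(14,46.5))
```

```text
c -0.3 lat -0.1 h 47.0 F along -0.8 lat -1.1 z -0.2 open 32.33971196487065 T [-0.17  0.36 -0.04]
[-0.0359, 0.0003, 0.0012, -0.0002, -0.0009, 0.0004]
```

Emit:
{"method": "send_rows", "body": {
  "increments": [
    [-0.01, 0, 0.001, 0, 0, 0],
    [-0.02, 0, 0.001, 0, 0, 0],
    [-0.03, 0, 0.001, 0, 0, 0],
    [-0.036, 0, 0.001, 0, 0, 0],
    [-0.036, 0, 0.001, 0, 0, 0]
  ]
}}

```text
time: 8.32
tool_pos: [517.7, -28.7, 84.8]
eef_rot: [-0.002, -0.087, 0.996, -0.0]
contact_force: [-6.2, -0.9, 1.6]
opening: 32.1
```

Run:
```python
from h import *
rep();print(bay(14,46.5));print(bay(14,25))
b=shot('side');u=cv2.resize(b['pixels'][140:220,215:300],None,fx=7,fy=7,interpolation=2)
cv2.imwrite('pics/g4.png',u)
```

```text
c 12.9 lat 0.1 h 46.1 F along -6.3 lat 0.2 z 1.6 open 32.064646272093384 T [-0.26  1.24 -0.  ]
[-0.0027, -0.0003, -0.0009, 0.0001, -0.0045, 0.0003]
[-0.0029, -0.0003, 0.0528, 0.0001, -0.0045, 0.0003]
```

View pics/g4.png

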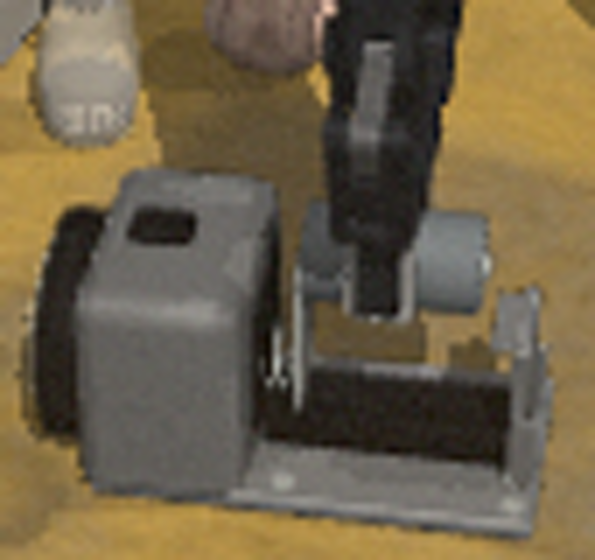

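The cell is pressed against the plate, which is compressed. The button end at about (489,265) is just clear of the lip tip at (497,300). I'll push 3 mm more for margin and then lower.

Emit:
{"method": "send_rows", "body": {
  "increments": [
    [-0.008, 0, 0, 0, 0, 0],
    [-0.011, 0, 0, 0, 0, 0],
    [-0.011, 0, 0.02, 0, 0, 0],
    [-0.011, 0, 0.04, 0, 0, 0],
    [-0.011, 0, 0.054, 0, 0, 0],
    [-0.011, 0, 0.054, 0, 0, 0]
  ]
}}

```text
time: 9.12
tool_pos: [520.2, -27.9, 62.1]
eef_rot: [-0.003, -0.087, 0.996, 0.0]
contact_force: [-6.0, -2.2, -3.4]
opening: 32.2
```

Run:
```python
from h import *
rep();print(bay(16,10));print(bay(16,1))
b=shot('side');u=cv2.resize(b['pixels'][140:220,215:300],None,fx=7,fy=7,interpolation=2)
cv2.imwrite('pics/g5.png',u)
```

```text
c 15.5 lat 0.6 h 23.4 F along -6.3 lat -1.2 z -3.4 open 32.15346445180812 T [-0.36  1.38 -0.07]
[-0.0015, -0.0014, 0.0334, 0.001, -0.0087, 0.0002]
[-0.0016, -0.0014, 0.0559, 0.001, -0.0087, 0.0002]
```

View pics/g5.png

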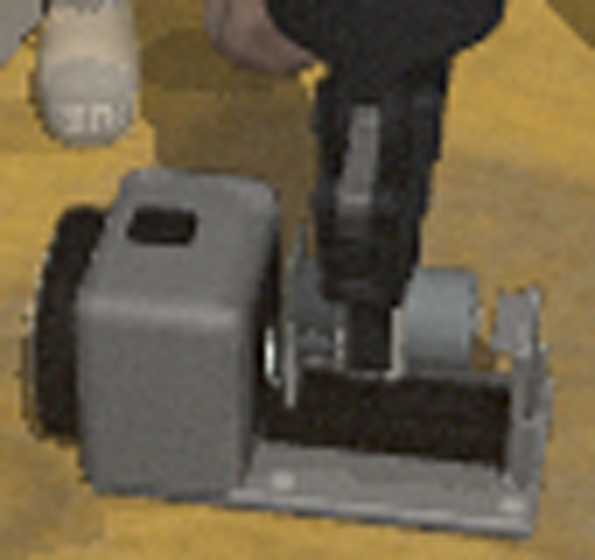

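The cell has passed beside the lip: its button end is at x about 478, against 497 for the lip tip. I'll keep lowering.

Emit:
{"method": "send_rows", "body": {
  "increments": [
    [-0.001, -0.001, 0.015, 0, 0, 0],
    [-0.001, -0.001, 0.03, 0, 0, 0],
    [-0.001, -0.001, 0.045, 0, 0, 0],
    [-0.001, -0.001, 0.054, 0, 0, 0],
    [-0.001, -0.001, 0.054, 0, 0, 0]
  ]
}}

```text
time: 9.8
tool_pos: [520.7, -28.2, 40.7]
eef_rot: [-0.003, -0.087, 0.996, 0.0]
contact_force: [-6.8, -2.2, -1.5]
opening: 32.1
```

Run:
```python
from h import *
rep();print(bay(5,0.5));print(bay(1,0.5))
```

```text
c 16.0 lat 0.2 h 2.0 F along -7.0 lat -1.0 z -1.5 open 32.13030303768811 T [-0.4   1.41 -0.  ]
[0.0274, -0.0004, 0.0039, 0.0011, -0.0084, 0.0002]
[0.0374, -0.0004, 0.004, 0.0011, -0.0084, 0.0002]
```

Emit:
{"method": "send_rows", "body": {
  "increments": [
    [0.006, 0, 0.001, 0, 0, 0],
    [0.014, 0, 0.002, 0, 0, 0],
    [0.022, 0, 0.002, 0, 0, 0],
    [0.03, 0, 0.002, 0, 0, 0],
    [0.03, 0, 0.002, 0, 0, 0]
  ]
}}

```text
time: 10.42
tool_pos: [511.1, -30.0, 40.7]
eef_rot: [-0.001, -0.087, 0.996, 0.001]
contact_force: [-4.8, 1.5, -4.4]
opening: 32.3
```

Run:
```python
from h import *
rep();print(bay(0,0.5))
b=shot('side');u=cv2.resize(b['pixels'][140:220,215:300],None,fx=7,fy=7,interpolation=2)
cv2.imwrite('pics/g6.png',u)
```

```text
c 6.2 lat 0.1 h 2.0 F along -4.4 lat 2.3 z -4.4 open 32.32765206167097 T [0.05 0.79 0.07]
[0.0155, -0.0002, 0.0037, 0.0015, -0.0019, 0.0006]
```

View pics/g6.png

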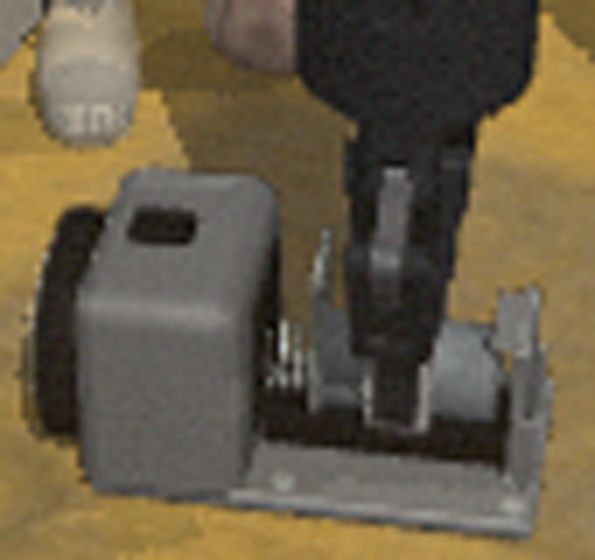

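The button end, near x 500 in the crop, is now going under the lip. I'll lower slightly and keep sliding back.

Emit:
{"method": "send_rows", "body": {
  "increments": [
    [0, 0, 0.004, 0, 0, 0],
    [0.005, 0, 0.004, 0, 0, 0],
    [0.01, 0, 0.004, 0, 0, 0],
    [0.01, 0, 0.004, 0, 0, 0]
  ]
}}

```text
time: 10.98
tool_pos: [508.4, -31.1, 39.8]
eef_rot: [0.0, -0.087, 0.996, -0.0]
contact_force: [-3.1, -0.0, -1.9]
opening: 32.1
```

Run:
```python
from h import *
rep();print(bay(0,0.5))
```

```text
c 3.3 lat -0.6 h 1.1 F along -3.1 lat 0.5 z -1.9 open 32.066588548126674 T [ 0.06  0.63 -0.04]
[0.0083, 0.0015, 0.0016, -0.0003, 0.001, 0.0003]
```

Emit:
{"method": "send_rows", "body": {
  "increments": [
    [0.004, 0, 0.002, 0, 0, 0],
    [0.008, 0.001, 0.002, 0, 0, 0],
    [0.008, 0.001, 0.002, 0, 0, 0],
    [0.008, 0.001, 0.002, 0, 0, 0]
  ]
}}

```text
time: 11.48
tool_pos: [507.8, -31.4, 39.7]
eef_rot: [0.003, -0.087, 0.996, -0.0]
contact_force: [5.6, 0.7, -5.7]
opening: 31.9
```

Run:
```python
from h import *
rep();print(bay(0,0))
```

```text
c 2.7 lat -0.8 h 1.0 F along 5.6 lat -0.3 z -5.7 open 31.94872495895338 T [ 0.27 -1.12  0.  ]
[0.0068, 0.002, 0.0025, -0.0013, 0.007, 0.0005]
```

Wall contact: the force along the bay flipped to +5.6 N. I'll relax that by about 1 mm, lower onto the rail, then release.

Emit:
{"method": "send_rows", "body": {
  "increments": [
    [-0.003, 0.001, 0.001, 0, 0, 0],
    [-0.003, 0.001, 0.003, 0, 0, 0],
    [-0.003, 0.001, 0.003, 0, 0, 0]
  ]
}}

```text
time: 11.85
tool_pos: [507.9, -31.2, 38.9]
eef_rot: [0.002, -0.087, 0.996, -0.001]
contact_force: [3.9, -0.3, 5.1]
opening: 31.8
```

Run:
```python
from h import *
rep()
```

```text
c 2.8 lat -0.6 h 0.2 F along 3.8 lat -1.0 z 5.1 open 31.846742591092088 T [-0.28 -0.57  0.05]
```

It's seated: the rail pushes up with 5 N at h = 0.2. Releasing.

Emit:
{"method": "send_rows", "body": {
  "increments": [
    [0, 0, 0, 0, 0, 0],
    [0, 0, 0, 0, 0, 0],
    [0, 0, 0, 0, 0, 0],
    [0, 0, 0, 0, 0, 0],
    [0, 0, 0, 0, 0, 0],
    [0, 0, 0, 0, 0, 0]
  ],
  "gripper": 0.6
}}

```text
time: 12.6
tool_pos: [506.0, -30.6, 37.7]
eef_rot: [0.0, -0.087, 0.996, -0.0]
contact_force: [0.6, -0.1, 0.8]
opening: 68.3
```

Emit:
{"method": "send_rows", "body": {
  "increments": [
    [0, 0, -0.02, 0, 0, 0],
    [0, 0, -0.08, 0, 0, 0],
    [0, 0, -0.2, 0, 0, 0],
    [0, 0, -0.35, 0, 0, 0],
    [0, 0, -0.45, 0, 0, 0],
    [0, 0, -0.45, 0, 0, 0],
    [0, 0, -0.45, 0, 0, 0]
  ]
}}

```text
time: 13.48
tool_pos: [505.6, -30.5, 217.5]
eef_rot: [-0.0, -0.087, 0.996, 0.0]
contact_force: [-0.3, -0.9, -0.6]
opening: 68.4
```

Run:
```python
from h import *
rep()
a=shot('top');b=shot('side');u=cv2.resize(b['pixels'][140:220,215:300],None,fx=7,fy=7,interpolation=2)
cv2.imwrite('pics/g7.png',u)
cv2.imwrite('pics/g7t.png',a['pixels'])
n=np.array([-e[1],e[0],0])
C=lambda P:((proj(b,P)-[215,140]+.5)*7-.5)
w=lambda X,Y,Z:S+X*e+Y*n+[0,0,Z]
print(C([w(30.75,0,17),w(-28.25,0,17),w(30.75,15,46),w(30.75,-15,46)]))
```

```text
c 0.7 lat 0.5 h 178.8 F along -0.5 lat -0.9 z -0.6 open 68.37371425058274 T [-0.01  0.01 -0.01]
[[338.63350527 322.56593971]
 [512.97616934 339.72807569]
 [332.66364155 278.14968986]
 [346.23787157 226.79712254]]
```

View pics/g7.png

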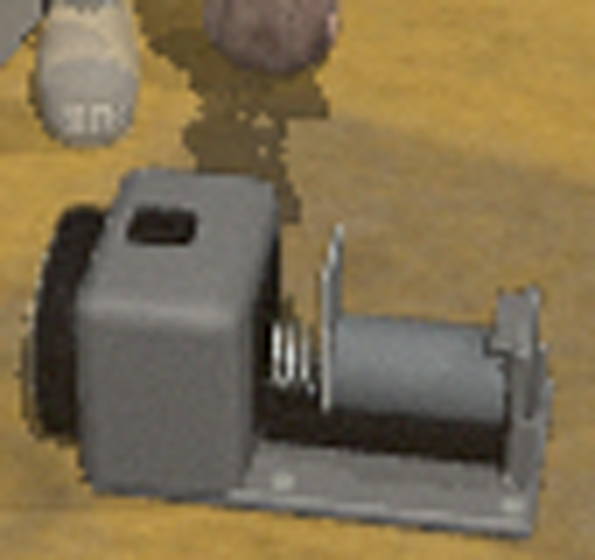

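The cell lies in the bay with its button end under the lip at the wall (x about 505) and the plate slightly pushed in (x about 330). Its edges look a little less sloped than the rail, so I'll measure the level.

Run:
```python
from h import *
b=shot('side');P=b['pixels'].astype(int)
n=np.array([-e[1],e[0],0]);w=lambda X,Y,Z:S+X*e+Y*n+[0,0,Z]
# bottom silhouette (cell grey vs black rail) and top silhouette (grey vs wood), per column, subpixel
V=P.sum(2)/3; Sat=P[...,2]-P[...,0]
cols=range(265,286)
def cross(a,lv,r): # first crossing
    for i in r:
        if (a[i]-lv)*(a[i+1]-lv)<=0 and a[i]!=a[i+1]: return i+(lv-a[i])/(a[i+1]-a[i])
top=[cross(Sat[:,c],25,range(180,192)) for c in cols]
bot=[cross(V[:,c],65,range(194,206)) for c in cols]
print(np.round([np.nan if t is None else t for t in top],1),np.round([np.nan if t is None else t for t in bot],1))
# predicted tangent silhouette for level cell and pitched cells
cam,_=ray(b,[[0,0]])
for pitch in(0,3,6):
    k=np.radians(pitch);ax=e*np.cos(k)-np.array([0,0,np.sin(k)])  # button up positive
    up=np.cross(ax,n); up=up if up[2]>0 else -up
    t=np.linspace(0,2*np.pi,181)
    out=[]
    for X in(-18,20):
        c=w(0,0,0)+ax*X
        ring=proj(b,c+17*(np.cos(t)[:,None]*n+np.sin(t)[:,None]*up))
        out+=[ring[ring[:,1].argmin()],ring[ring[:,1].argmax()]]
    o=np.array(out);print(pitch,o.round(1).tolist(),'slopes',(o[0]-o[2])[1]/(o[0]-o[2])[0],(o[1]-o[3])[1]/(o[1]-o[3])[0])
f=lambda y:np.polyfit([c for c,v in zip(cols,y) if v is not None],[v for v in y if v is not None],1)
print(f(top),f(bot))
```

```text
[184.6 184.6 184.6 184.7 184.7 184.7 185.  185.  185.  185.3 185.3 185.5
 185.5 185.5 185.8 185.8 186.  186.  186.3 186.5 186.3] [197.4 197.5 197.8 198.2 198.1 198.2 198.2 198.2 198.3 198.4 198.4 198.7
 198.9 199.1 199.3 199.3 199.3 199.4 199.5 199.6 199.8]
0 [[283.9, 186.3], [282.5, 200.5], [268.0, 184.7], [266.6, 198.9]] slopes 0.09794958297205475 0.10285798218048685
3 [[283.6, 185.9], [282.8, 200.3], [267.7, 185.1], [266.9, 199.3]] slopes 0.05544451671763537 0.06152647163425842
6 [[283.3, 185.6], [283.1, 200.0], [267.5, 185.4], [267.2, 199.6]] slopes 0.012840224665278626 0.02010328387358236
[9.80078730e-02 1.58416598e+02] [1.11019962e-01 1.68114991e+02]
```

Run:
```python
import cv2
a=cv2.imread('pics/g7t.png');cv2.imwrite('pics/g8.png',cv2.resize(a[110:225,220:320],None,fx=5,fy=5,interpolation=2))
```

```text
(no output)
```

View pics/g8.png

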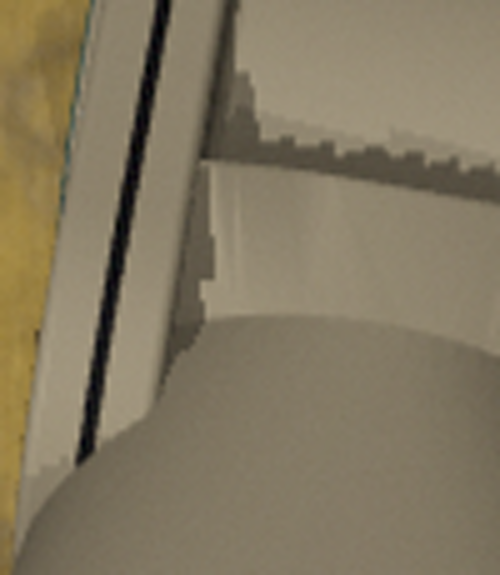

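The measured edge slopes (0.098 and 0.111) match a level cell (0.098 and 0.103), and the heights agree to about a pixel. The arm hides the top view, but the side view is clear, so I'm handing in.

Run:
```python
from h import *
rep();ctrl.finish_job()
```

```text
c -0.2 lat 0.8 h 177.2 F along -0.7 lat -0.2 z -0.4 open 68.47677603217818 T [-0.03 -0.01  0.01]
the job is handed in; nothing more can be done
```

The fat cell is in the lamp's battery bay, and I handed the job in at about 14 s. I pressed its flat end against the spring plate, lowered it past the lip, and slid it back until the button end met the end wall. I then set it on the rail, let go and lifted clear.

**Last checks**
- **Level:** in the side view, the cell's edge slopes (0.098 and 0.111) match those expected for a level cell (0.098 and 0.103). Its height agrees to about a pixel.
- **Seating:** the button end is under the lip at the end wall, and the spring plate stands slightly pushed in, about where a loaded cell should put it.
- **Robot:** the gripper is about 177 mm above the seated position, with readings under 1 N and nothing in contact.

**Not confirmed**
- **Top view:** the arm blocked the last top picture, so only the side view confirms the seating.
- **Wall contact:** the tool met the wall about 3 mm short of where I expected. I put this down to the cell slipping slightly in the grip and a small error in the seat estimate.
- **Slim cell:** I never moved near it, but I did not check it again at the end.

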